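# Reload the vial rack in reverse order

### The job

Move the four vials from the white delivery rack into the grey preparation rack, one to a pocket, in reverse order: the vial that stands nearest the black handle of the white rack goes into the grey pocket farthest from the grey rack's black handle, and so on along the row, so that the one farthest from the white handle ends nearest the grey handle. They are glass: keep them upright, set each down gently on the pocket floor rather than dropping it, and leave the other things on the table where they are.

Things in the scene. Friction and masses are not known exactly. Their poses are not given: they have to be found in the camera images.
- vial_red: loose glass vial with a red cap, upright, 45 g: straight body 32 mm across from the underside to 46 mm up, then a shoulder and neck; cap 25 mm across, its top 63 mm above the underside. Origin: centre of its underside; z up its axis; it may stand at any yaw
- vial_yellow: loose glass vial with a yellow cap, upright, 45 g: straight body 32 mm across from the underside to 46 mm up, then a shoulder and neck; cap 25 mm across, its top 63 mm above the underside. Origin: centre of its underside; z up its axis; it may stand at any yaw
- vial_blue: loose glass vial with a blue cap, upright, 45 g: straight body 32 mm across from the underside to 46 mm up, then a shoulder and neck; cap 25 mm across, its top 63 mm above the underside. Origin: centre of its underside; z up its axis; it may stand at any yaw
- vial_green: loose glass vial with a green cap, upright, 45 g: straight body 32 mm across from the underside to 46 mm up, then a shoulder and neck; cap 25 mm across, its top 63 mm above the underside. Origin: centre of its underside; z up its axis; it may stand at any yaw
- tag_red: flat red tag, 22 x 38 x 4 mm, fixed on the ledge of the white rack beside the pocket where the red-capped vial stood at the start (it stays there as a record). Origin: centre of its underside, 10 mm above the table and 43 mm to +x (rack frame) of the middle of that pocket; axes as the rack's
- tag_yellow: flat yellow tag, 22 x 38 x 4 mm, fixed on the ledge of the white rack beside the pocket where the yellow-capped vial stood at the start (it stays there as a record). Origin: centre of its underside, 10 mm above the table and 43 mm to +x (rack frame) of the middle of that pocket; axes as the rack's
- tag_blue: flat blue tag, 22 x 38 x 4 mm, fixed on the ledge of the white rack beside the pocket where the blue-capped vial stood at the start (it stays there as a record). Origin: centre of its underside, 10 mm above the table and 43 mm to +x (rack frame) of the middle of that pocket; axes as the rack's
- tag_green: flat green tag, 22 x 38 x 4 mm, fixed on the ledge of the white rack beside the pocket where the green-capped vial stood at the start (it stays there as a record). Origin: centre of its underside, 10 mm above the table and 43 mm to +x (rack frame) of the middle of that pocket; axes as the rack's
- white_rack: white rack, fixed: 4 square open pockets along y, 50 mm inside, centres at y +81, +27, -27, -81 mm, x 0; floor 4 mm and wall tops 14 mm above the table. Black handle block, 54 x 24 x 22 mm tall, at y 110 to 134: always the left (+y) end, yaw within 0.4 rad. Origin: middle of the row, at table height. Tags on a 28 mm wide, 10 mm tall ledge on its +x side. Left or right of the grey rack
- grey_rack: slate-grey rack, fixed, empty at the start, no ledge or tags: 4 square open pockets along y, 50 mm inside, centres at y +81, +27, -27, -81 mm, x 0; floor 4 mm and wall tops 14 mm above the table. Black handle block, 54 x 24 x 22 mm tall, at y 110 to 134: always the left (+y) end, yaw within 0.4 rad. Origin: middle of the row, at table height
- carton: bystander: blue carton, 70 x 90 x 80 mm tall, loose, at the right of the racks. Origin: centre of its underside
- sanitiser: bystander: clear bottle with a white cap, 60 mm across, 160 mm tall, loose, at the left of the racks. Origin: centre of its underside

How it is judged (in metres and radians):
At the end, for the whole second after the job is handed in: All four vials stand released and at rest (under 0.02 m/s) in the grey rack, each on its pocket floor (height within 4 mm), upright within about 7 degrees, and within 13 mm along and across of the centre of its pocket: the vial whose tag is at white-rack y stands in the pocket at grey-rack minus y (x of vial_red in the frame of grey_rack between -0.013 and 0.013 m and z of vial_red in the frame of grey_rack between 0 and 0.008 m and angle between each of vial_red, vial_yellow, vial_blue, vial_green's own z axis and vertical below 0.12 rad and linear speed of each of vial_red, vial_yellow, vial_blue, vial_green below 0.02 m/s and ((y of tag_red in the frame of white_rack between 0.066 and 0.096 m and y of vial_red in the frame of grey_rack between -0.094 and -0.068 m) or (y of tag_red in the frame of white_rack between 0.012 and 0.042 m and y of vial_red in the frame of grey_rack between -0.04 and -0.014 m) or (y of tag_red in the frame of white_rack between -0.042 and -0.012 m and y of vial_red in the frame of grey_rack between 0.014 and 0.04 m) or (y of tag_red in the frame of white_rack between -0.096 and -0.066 m and y of vial_red in the frame of grey_rack between 0.068 and 0.094 m)) and x of vial_yellow in the frame of grey_rack between -0.013 and 0.013 m and z of vial_yellow in the frame of grey_rack between 0 and 0.008 m and ((y of tag_yellow in the frame of white_rack between 0.066 and 0.096 m and y of vial_yellow in the frame of grey_rack between -0.094 and -0.068 m) or (y of tag_yellow in the frame of white_rack between 0.012 and 0.042 m and y of vial_yellow in the frame of grey_rack between -0.04 and -0.014 m) or (y of tag_yellow in the frame of white_rack between -0.042 and -0.012 m and y of vial_yellow in the frame of grey_rack between 0.014 and 0.04 m) or (y of tag_yellow in the frame of white_rack between -0.096 and -0.066 m and y of vial_yellow in the frame of grey_rack between 0.068 and 0.094 m)) and x of vial_blue in the frame of grey_rack between -0.013 and 0.013 m and z of vial_blue in the frame of grey_rack between 0 and 0.008 m and ((y of tag_blue in the frame of white_rack between 0.066 and 0.096 m and y of vial_blue in the frame of grey_rack between -0.094 and -0.068 m) or (y of tag_blue in the frame of white_rack between 0.012 and 0.042 m and y of vial_blue in the frame of grey_rack between -0.04 and -0.014 m) or (y of tag_blue in the frame of white_rack between -0.042 and -0.012 m and y of vial_blue in the frame of grey_rack between 0.014 and 0.04 m) or (y of tag_blue in the frame of white_rack between -0.096 and -0.066 m and y of vial_blue in the frame of grey_rack between 0.068 and 0.094 m)) and x of vial_green in the frame of grey_rack between -0.013 and 0.013 m and z of vial_green in the frame of grey_rack between 0 and 0.008 m and ((y of tag_green in the frame of white_rack between 0.066 and 0.096 m and y of vial_green in the frame of grey_rack between -0.094 and -0.068 m) or (y of tag_green in the frame of white_rack between 0.012 and 0.042 m and y of vial_green in the frame of grey_rack between -0.04 and -0.014 m) or (y of tag_green in the frame of white_rack between -0.042 and -0.012 m and y of vial_green in the frame of grey_rack between 0.014 and 0.04 m) or (y of tag_green in the frame of white_rack between -0.096 and -0.066 m and y of vial_green in the frame of grey_rack between 0.068 and 0.094 m))); the robot touches nothing.
It fails at once if a vial is tipped by more than 35 degrees (angle between any of vial_red, vial_yellow, vial_blue, vial_green's own z axis and vertical above 0.61 rad).
It fails at once if a vial is dropped (falls faster than 0.7 m/s, some 25 mm) or flung ((linear speed of vial_red above 0.7 m/s and contact force between the fingers and vial_red below 0.02 N) or (linear speed of vial_yellow above 0.7 m/s and contact force between the fingers and vial_yellow below 0.02 N) or (linear speed of vial_blue above 0.7 m/s and contact force between the fingers and vial_blue below 0.02 N) or (linear speed of vial_green above 0.7 m/s and contact force between the fingers and vial_green below 0.02 N)).
It fails at once if the carton or the sanitiser bottle is pushed by more than 20 mm (distance of any of carton, sanitiser from where it was at the start of the episode above 0.02 m).
It also fails if it takes over 90 s, if anything falls off the work surface, if the arm or the gripper's body presses on something with over 40 N, if the wrist force passes 120 N, or if a joint passes its speed limit or range.

### The arm

A 6-joint arm with a two-finger parallel gripper is mounted at the origin on the work surface. World frame = base frame: x ahead of the robot, y to its left, z up, the work surface at z = 0. Lengths are in mm, angles in rad, forces in N, time in s.
With the tool pointing down it reaches from about 350 to 850 mm from the base axis. Payload 8.1 kg.
Tool frame: the origin (TCP) lies at the very end of the fingers, on their centre line; the grasp point (between the pads) lies manip.hold_point_z behind it (manip.hold_point_z is the distance from the TCP to the grasp point, in mm); z points along the fingers, y is the line along which they close (so a half turn about z gives the same grasp; the last joint's range is limited). The gripper opens to 85 mm and grips with 20 to 120 N. Pads are 22 mm wide; open, the fingers measure 114 mm over their backs; the gripper's body (76 mm by 85 mm) begins 54 mm behind the grasp point. The pads swing forward as they close: fully open they stand 13 mm farther back than shut.
Start: joints at [1.043, 0.13, 1.488, -0, 1.523, -0.085], TCP at [257.063, 542.148, 231.292] pointing down, gripper open.
Joint ranges: [-2.96, 2.96], [-0.89, 2.26], [0.02, 2.5], [-1.34, 4.48], [0, 2.73], [-2.66, 2.66]. Speed limits (rad/s): [2.39, 2.39, 2.79, 3.14, 3.14, 3.14].

### API

Orientations are given as a unit quaternion [w, x, y, z].
In Python, from rig import manip gives the robot as it stands. The module is installed in compiled form; this text tells all that it offers. Calls block until the motion is done:
- manip.move_pose(position, orientation): joint-space move of the TCP to a pose.
- manip.move_straight(position, rotation=None, max_speed=150, contact_N=None): straight line of the TCP; rotation=None keeps the orientation; max_speed is the mean speed in mm/s. With contact_N (N) it stops when the force on the tool has changed by that much, and returns True; else False.
- manip.movej(angles): joint-space move.
- manip.set_gripper(opening, effort=None): finger opening in mm; effort is the grip in N (None keeps the last); returns when the fingers have stopped.
- manip.hold(seconds).
- manip.solve_ik(position, orientation): joint angles nearest the present ones, or None.
- manip.state(): the state.
- manip.capture(name): name is "scene" or "top"; returns a dict with "pixels" (420x560x3 uint8, blue, green, red), "depth" (420x560 float32, mm along the optical axis (not along the pixel's ray), 0 where there is no reading), "vfov" (degrees; the focal length in pixels is half the picture's height over the tangent of half this angle, whatever the lens; pixels are square), "cx", "cy" (the principal point, pixels), "eye" and "rotation" of the camera in the world. Camera axes: x right, y down, z forward; pixel columns grow to the right and rows downward; lengths in mm; the calibration is good to about 2 mm. A picture is of the moment at which its call begins.
A pose or a line that the arm cannot do raises manip.IKError and nothing moves.
- manip.finish_job(): hands the job in; it is judged then, once.
The state is a dict: "t": time; "joints": joint angles; "qd": joint speeds; "effort": joint torques, N m; "position": TCP position; "orientation": TCP orientation; "ft_force": force on the tool from outside, world axes, zero at the start; "moment": the same for the moment, N m; "opening": finger opening in mm; "gripper_force": force on a finger pad.
Only numpy, scipy, OpenCV 4.12 (cv2) and the standard library are available. Lean on these libraries where they do the work, as an engineer would, in place of code of your own. Each camera call takes 0.05 s, during which the arm holds its last target. There are 200 camera calls.

## Working session

There is one attempt and no reset: what is moved stays moved. The work goes in short steps, each a Python script; the robot and the scene stay as the last script left them, time stands still between calls to the robot, and variables do not carry over. Pictures are saved under pics/ and viewed, at most 14 in all, crops included, and the job is handed in when it is done.

```bash
mkdir -p pics
python3 - <<'E'
from rig import manip
import cv2,numpy as np
for n in("scene","top"):
    c=manip.capture(n);cv2.imwrite(f"pics/{n}0.png",c["pixels"])
    print(n,c["vfov"],c["cx"],c["cy"],c["eye"],np.round(c["rotation"],3).tolist(),(c["depth"]>0).mean())
s=manip.state();print(s["t"],s["orientation"],s["opening"],manip.hold_point_z)
E
```

```text
scene 50.99384914389756 278.8858866844747 210.17923077708133 [1187.33735626 -250.95941335  834.62945222] [-0.286, 0.769, 0.533, -0.206] 0.9960544217687075
top 53.9951204472271 275.67432264530635 214.07376402745112 [395.88946695  -4.66798738 999.61659132] [-0.054, 0.715, -0.695, 0.059] 0.9959736394557823
0.1 [-2.67536023e-04  2.19593895e-01  9.75590982e-01 -8.27645261e-04] 85.53321921702656 18.700000000000003
```

View pics/top0.png

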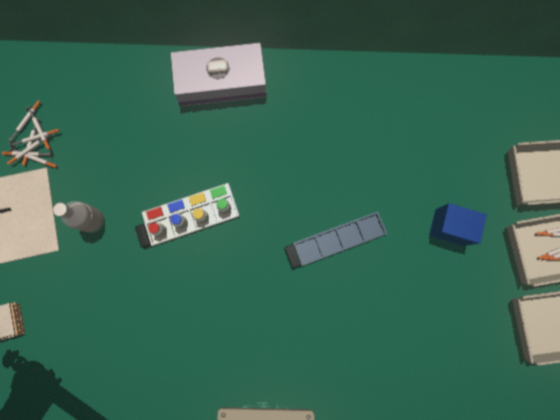

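View pics/scene0.png

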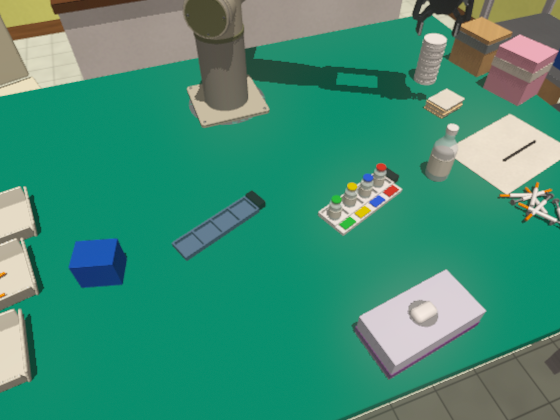

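The top view shows the white rack from handle (143,235) with vials red (157,229), blue (180,222), yellow (200,214) and green (223,206). The grey rack is around (342,240) with its handle at (293,256), the carton at (460,225) and the sanitiser at (80,215). The scene view shows the same order.

```bash
cat > see.py <<'E'
from rig import manip
import cv2,numpy as np
from scipy.spatial.transform import Rotation as R
def rays(c,uv):
    uv=np.atleast_2d(uv).astype(float); h=c["pixels"].shape[0]
    f=h/2/np.tan(np.radians(c["vfov"])/2)
    d=np.c_[(uv[:,0]-c["cx"])/f,(uv[:,1]-c["cy"])/f,np.ones(len(uv))]
    w,x,y,z=c["rotation"]
    return R.from_quat([x,y,z,w]).apply(d)
def plane(c,uv,z):
    d=rays(c,uv);e=np.array(c["eye"]);return (e+d*((z-e[2])/d[:,2])[:,None])[:,:2]
def cloud(c):
    h,w=c["depth"].shape;u,v=np.meshgrid(np.arange(w),np.arange(h))
    return (np.array(c["eye"])+rays(c,np.c_[u.ravel(),v.ravel()])*c["depth"].reshape(-1,1)).reshape(h,w,3)
HUE={"red":[(0,6),(174,180)],"yellow":[(18,32)],"blue":[(108,125)],"green":[(50,68)]}
def blobs(c,name,smin=130,vmin=70):
    hsv=cv2.cvtColor(c["pixels"],cv2.COLOR_BGR2HSV);m=0
    for a,b in HUE[name]: m=m|cv2.inRange(hsv,(a,smin,vmin),(b,255,255))
    n,l,s,ce=cv2.connectedComponentsWithStats(m)
    return [(s[i,4],ce[i]) for i in range(1,n) if s[i,4]>=12],l
E
python3 - <<'E'
from see import *
np.set_printoptions(precision=1,suppress=True)
for n in("scene","top"):
    c=manip.capture(n);P=cloud(c);hsv=cv2.cvtColor(c["pixels"],cv2.COLOR_BGR2HSV)
    print(n,"table z",np.median(P[300:330,250:300,2]))
    for k in HUE:
        for a,ce in blobs(c,k)[0]:
            p=P[int(round(ce[1])),int(round(ce[0]))]
            if 200<p[0]<700 and -450<p[1]<420: print(k,a,ce,p,hsv[int(ce[1]),int(ce[0])],"z14",plane(c,ce,14)[0],"z67",plane(c,ce,67)[0])
    for uv in ([(342,240),(293,256),(380,222),(375,236),(200,190)] if n=="top" else [(218,224),(255,200),(185,240)]):
        print(uv,hsv[uv[1],uv[0]],P[uv[1],uv[0]])
    x0,y0,w,h=(125,175,275,100) if n=="top" else (165,145,245,120)
    cv2.imwrite(f"pics/{n}1.png",cv2.resize(c["pixels"][y0:y0+h,x0:x0+w],None,fx=2.9,fy=2.9,interpolation=cv2.INTER_CUBIC))
E
```

```text
scene table z 0.06030214394252198
red 54 [380.9 166.9] [510.6 265.2  69.1] [  3 206 210] z14 [461.7 302.3] z67 [508.6 266.6]
red 88 [390.7 190.3] [546.9 284.3  13.6] [  3 203 210] z14 [548.  282.8] z67 [589.2 248.3]
yellow 62 [351.7 186.3] [544.1 167.4  68.3] [ 27 255 220] z14 [499.1 196. ] z67 [543.5 167.1]
yellow 102 [362.3 211.4] [584.2 181.7  13.3] [ 27 255 220] z14 [586.3 181.5] z67 [625.1 153.5]
blue 57 [367.6 177.2] [528.9 219.2  66.8] [111 195 211] z14 [484.  250.2] z67 [529.4 217.8]
blue 91 [376.8 200.7] [568.  232.3  13.5] [112 189 211] z14 [567.3 231.9] z67 [607.4 200.7]
blue 1984 [ 95.5 262.4] [ 561.1 -435.9   79.3] [109 211 181] z14 [ 508.6 -451. ] z67 [ 552.4 -438. ]
green 60 [336.  198.9] [568.1 113.6  66.9] [ 63 192 186] z14 [525.2 138.8] z67 [568.  113.6]
green 97 [347.3 222.6] [607.8 128.8  16.2] [ 62 187 185] z14 [605.3 131.1] z67 [642.9 106.4]
(218, 224) [103  79 145] [ 490.5 -161.4    4.7]
(255, 200) [81 84 61] [464.2 -56.4  23.9]
(185, 240) [103  79 145] [ 508.7 -247.6    2.9]
top table z 0.048853197165158235
red 108 [154.1 212.9] [547.8 284.1  16.2] [  2 172 185] z14 [548.4 284.6] z67 [540.2 269. ]
red 79 [153.4 227.5] [507.7 269.2  66.7] [  1 171 185] z14 [513.  283.7] z67 [506.7 268.2]
yellow 100 [196.9 198.7] [585.7 183.2  13.5] [ 23 150 216] z14 [586.4 183.4] z67 [576.2 173.3]
yellow 65 [197.8 213.2] [543.2 169.2  64.9] [ 23 149 215] z14 [550.7 179. ] z67 [542.4 169.2]
blue 98 [175.6 205.7] [566.6 232.5  15.8] [114 158 192] z14 [567.5 233.9] z67 [558.3 221.1]
blue 1182 [463.2 223.4] [ 535.2 -432.7   80.2] [111 168 138] z14 [ 544.3 -464. ] z67 [ 536.4 -439.3]
blue 69 [175.3 218.8] [527.5 220.4  67.2] [114 157 193] z14 [535.5 232.4] z67 [528.  219.7]
(342, 240) [105  49 136] [ 496.8 -172.1    2.2]
(293, 256) [53 15 70] [453.4 -52.7  25.2]
(380, 222) [99 54 89] [ 541.7 -261.8   14.9]
(375, 236) [104  52 127] [ 508.7 -252.2    3.4]
(200, 190) [ 76 116 112] [611.6 180.   -1.7]
```

View pics/top1.png

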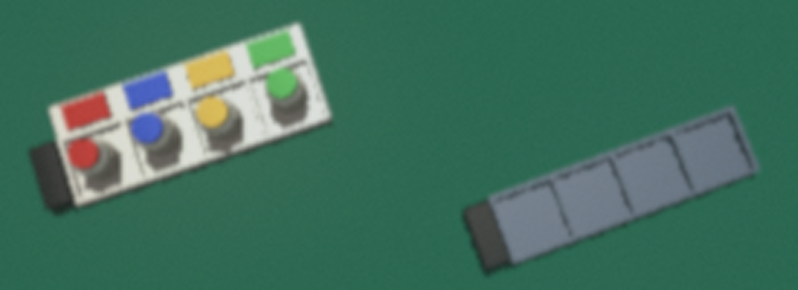

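Tags and caps agree between the two views to about 2 mm. Tag heights come out near 14 mm and cap tops near 67 mm, and the red-to-green tag distance is 162.9 mm against 162 expected. Next is the grey rack.

Run:
```python
from see import *
for n in("scene","top"):
    c=manip.capture(n);P=cloud(c);hsv=cv2.cvtColor(c["pixels"],cv2.COLOR_BGR2HSV)
    m=cv2.inRange(hsv,(92,30,60),(118,110,255))
    ok=(P[...,0]>380)&(P[...,0]<620)&(P[...,1]>-320)&(P[...,1]<0)&(abs(P[...,2])<35)
    m=m*ok.astype(np.uint8)
    m=cv2.morphologyEx(m,cv2.MORPH_CLOSE,np.ones((3,3)))
    cs,_=cv2.findContours(m,cv2.RETR_EXTERNAL,cv2.CHAIN_APPROX_NONE);k=max(cs,key=cv2.contourArea)
    for z in (4,14):print(n,z,cv2.minAreaRect(plane(c,k[:,0],z).astype(np.float32)))
    mm=np.zeros_like(m);cv2.drawContours(mm,[k],-1,1,-1)
    print("cloud",cv2.minAreaRect(P[mm>0][:,:2].astype(np.float32)))
    dark=((hsv[...,2]<75)&(hsv[...,1]<110)&(P[...,2]>16)&(P[...,2]<30)).astype(np.uint8)
    q=P[dark>0]
    q=q[(abs(q[:,0]-455)<60)&(abs(q[:,1]+50)<60)]
    print("handle top",len(q),q.mean(0),cv2.minAreaRect(q[:,:2].astype(np.float32)))
```

```text
scene 4 ((494.4224548339844, -164.0406494140625), (66.08003234863281, 226.48141479492188), 22.012060165405273)
scene 14 ((502.7645263671875, -165.08700561523438), (65.28453063964844, 223.75479125976562), 22.012048721313477)
cloud ((787.4551391601562, -246.45602416992188), (205.53054809570312, 772.9564208984375), 74.46427917480469)
handle top 133 [456.78395701 -55.1988471   22.33506291] ((455.0499267578125, -55.17816925048828), (51.4893684387207, 23.33108139038086), 21.62859535217285)
top 4 ((500.5542297363281, -165.9068603515625), (58.803592681884766, 222.87359619140625), 22.047025680541992)
top 14 ((499.5028991699219, -164.28733825683594), (58.21295928955078, 220.635009765625), 22.047019958496094)
cloud ((485.9221496582031, -130.81431579589844), (63.894508361816406, 303.3028564453125), 23.61994743347168)
handle top 208 [452.93562488 -51.11285085  21.59783332] ((453.28375244140625, -50.881202697753906), (53.02839279174805, 22.08009910583496), 22.27843475341797)
```

The grey rack centre comes out near (500,-165) with yaw 0.385. The handle puts it at (499,-164), and its measured size of 58 x 221 mm is right. I'll move the red vial first and check it.

```bash
cat > act.py <<'E'
from see import *
V={"red":(507.7,267.6),"blue":(528.6,219),"yellow":(543,168.3),"green":(568,114)}
WY,GY,G0=.358,.385,np.array([500,-165.])
SLOT={"red":-81,"blue":-27,"yellow":27,"green":81}
def grey(y): return G0+y*np.array([-np.sin(GY),np.cos(GY)])
def quat(yaw,s):
    y=s*np.array([np.cos(yaw),np.sin(yaw),0]);z=np.array([0,0,-1.])
    q=R.from_matrix(np.c_[np.cross(y,z),y,z]).as_quat();return [q[3],*q[:3]]
def at(p,z): return [float(p[0]),float(p[1]),float(z)]
H,Z=140,21
def sgn():
    q={}
    for s in(1,-1):
        a=[manip.solve_ik(at(V["red"],H),quat(WY,s)),manip.solve_ik(at(grey(-81),H),quat(GY,s))]
        q[s]=9 if any(j is None for j in a) else max(abs(j[5]) for j in a)
    return min(q,key=q.get)
def run(k,s):
    p,g=V[k],grey(SLOT[k]);qw,qg=quat(WY,s),quat(GY,s)
    manip.set_gripper(64,25)
    manip.move_straight(at(p,H),qw,250) if manip.state()["position"][1]<400 else manip.move_pose(at(p,200),qw)
    manip.move_straight(at(p,Z),qw,90)
    manip.set_gripper(20,25)
    st=manip.state();print(k,"grip",st["opening"],st["gripper_force"],st["position"])
    if abs(st["opening"]-32)>5: raise SystemExit("bad grip")
    manip.move_straight(at(p,H),qw,90)
    manip.move_straight(at(g,H),qg,200)
    print("held",manip.state()["opening"])
    manip.move_straight(at(g,Z+8),qg,90)
    hit=manip.move_straight(at(g,Z-1),qg,20,contact_N=3)
    print("down",hit,manip.state()["position"])
    manip.set_gripper(56)
    manip.move_straight(at(g,H),qg,100)
    print("t",manip.state()["t"])
E
python3 - <<'E'
from act import *
s=sgn();print(s);run("red",s)
for n in("scene","top"):
    c=manip.capture(n);cv2.imwrite(f"pics/{n}2.png",c["pixels"])
    for k in HUE: print(n,k,[(a,plane(c,ce,67)[0].round(1)) for a,ce in blobs(c,k)[0] if 40<a<150])
print(grey(-81))
E
```

```text
1
red grip 30.89170644323134 25.137697916070465 [507.97179459 267.69804918  21.35047497]
held 31.331733291746815
down True [ 530.6443799  -240.21517304   21.2363444 ]
t 12.25
scene red [(np.int32(88), array([589.2, 248.3])), (np.int32(81), array([ 530. , -241.2]))]
scene yellow [(np.int32(62), array([543.5, 167.1])), (np.int32(102), array([625.1, 153.5]))]
scene blue [(np.int32(70), array([ 270.3, 1046.2])), (np.int32(54), array([528.9, 217.5])), (np.int32(87), array([607.3, 200.4]))]
scene green [(np.int32(60), array([568. , 113.6])), (np.int32(97), array([642.9, 106.4]))]
top red [(np.int32(107), array([540. , 268.9]))]
top yellow [(np.int32(100), array([576.2, 173.3])), (np.int32(65), array([542.4, 169.2]))]
top blue [(np.int32(98), array([558.3, 221.1])), (np.int32(68), array([527.9, 219.9]))]
top green []
[ 530.42029008 -240.07067305]
```

View pics/scene2.png

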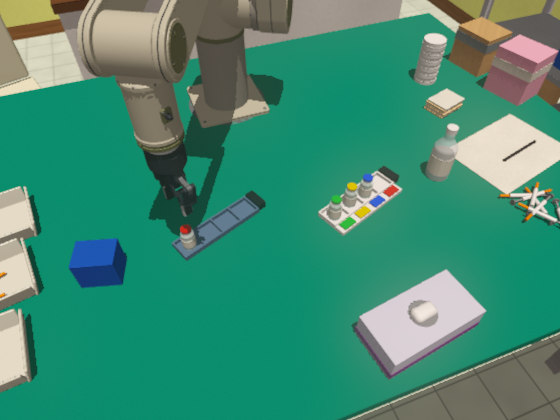

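The red vial stands upright in the farthest grey pocket, at pixel (188,238), about 1 mm from where I aimed. I'll move the other three now.

Run:
```python
from act import *
s=sgn();print(s)
for k in("blue","yellow","green"): run(k,s)
p=manip.state()["position"];manip.move_straight([p[0]-60,p[1]+150,260],None,200)
for n in("scene","top"):
    c=manip.capture(n);cv2.imwrite(f"pics/{n}3.png",c["pixels"])
    for k in HUE: print(n,k,grey(SLOT[k]).round(1),[(a,plane(c,ce,67)[0].round(1)) for a,ce in blobs(c,k,100)[0] if 40<a<150])
```

```text
1
blue grip 31.224249224059715 25.119777837535366 [528.95813211 219.12592059  21.56795531]
held 31.256826932853357
down True [ 510.48726535 -190.13904876   21.49328946]
t 23.625
yellow grip 31.0655703377761 25.206121490627993 [543.40111159 168.39417962  21.54119274]
held 31.168686701455353
down True [ 490.10896434 -140.07439398   21.39645911]
t 34.025
green grip 31.132841162246915 25.14642563299276 [568.45234705 114.04236067  21.60142381]
held 31.21029191501748
down True [469.90627416 -90.0367325   21.44653601]
t 43.6167
scene red [ 530.4 -240.1] [(np.int32(95), array([589. , 247.7])), (np.int32(78), array([ 530.7, -240.4]))]
scene yellow [ 489.9 -140. ] [(np.int32(110), array([ -22. , 1312.7])), (np.int32(75), array([ 490.1, -140.5])), (np.int32(107), array([624.8, 153.3]))]
scene blue [ 510.1 -190. ] [(np.int32(74), array([ 270.2, 1045.9])), (np.int32(95), array([607.3, 200.8])), (np.int32(69), array([ 510.6, -191.3]))]
scene green [469.6 -89.9] [(np.int32(60), array([470.2, -90. ])), (np.int32(105), array([643. , 106.5]))]
top red [ 530.4 -240.1] [(np.int32(45), array([546.5, 261.9])), (np.int32(90), array([ 529.6, -238.5]))]
top yellow [ 489.9 -140. ] [(np.int32(124), array([576.1, 173.3])), (np.int32(90), array([ 488.8, -138.5]))]
top blue [ 510.1 -190. ] [(np.int32(121), array([558.3, 221.2])), (np.int32(96), array([ 509.6, -189.5]))]
top green [469.6 -89.9] [(np.int32(91), array([594. , 125.4])), (np.int32(74), array([468.4, -87.9]))]
```

View pics/scene3.png

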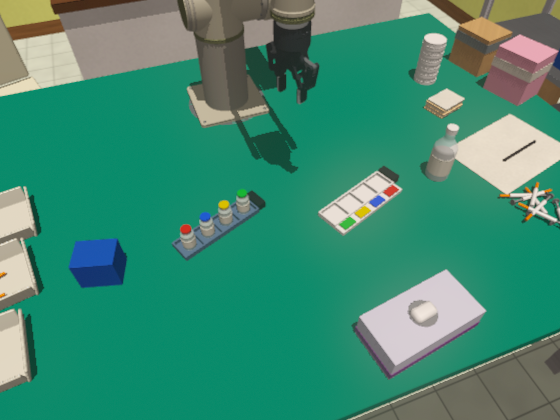

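View pics/top3.png

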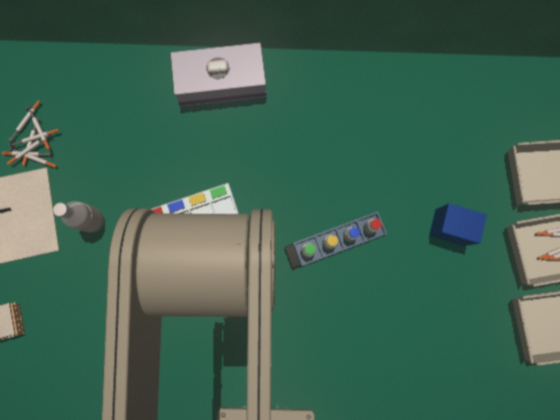

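Both views show all four vials upright and centred. From the grey handle outward they stand green, yellow, blue, red, at (243,195), (225,207), (206,218) and (187,230) in the scene view. The carton and sanitiser have not moved.

```bash
python3 -c "
from rig import manip
print(manip.finish_job())"
```

```text
the job is handed in; nothing more can be done
None
```

All four vials are in the grey rack in reverse order (green nearest its handle, then yellow, blue, red), upright and within about 2 mm of where I aimed in both camera views, and the job was handed in at roughly 46 s of the 90 s allowed; the hand-in call returned no verdict.

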